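# Hold the waffle down in the toaster at the third notch

## Robot

A 6-joint arm with a two-finger parallel gripper is mounted at the origin on the work surface. World frame = base frame: x ahead of the robot, y to its left, z up, the work surface at z = 0. Lengths are in mm, angles in degrees, forces in N, time in s.
With the tool pointing down it reaches from about 300 to 850 mm from the base axis. Payload 4.2 kg.
Tool frame: the origin (TCP) lies midway between the tips of the shut fingers; the grasp point (between the pads) lies 19 mm behind it (pinch_z is the distance from the TCP to the grasp point, in mm); z points along the fingers, y is the line along which they close (so a half turn about z gives the same grasp; the last joint's range is limited). The gripper opens to 91 mm and grips with 3 to 60 N. Pads are 32 mm wide; open, the fingers measure 118 mm over their backs; the gripper's body (76 mm by 178 mm) begins 60 mm behind the grasp point.
Start: joints at [-75.63, 18.312, 89.639, -0, 72.044, -1.146], TCP at [153.816, -554.061, 213.976] pointing down, gripper open.
Joint ranges: [-177.97, 177.97], [-48.28, 115.42], [12.27, 149.76], [-77.06, 257.06], [2.81, 150.46], [-146.56, 146.56]. Speed limits (degrees/s): [147.25, 147.25, 180, 180, 180, 180].

## Interface

Orientations are given as [roll, pitch, yaw] about the fixed x, y, z axes, in that order (R = Rz(yaw) Ry(pitch) Rx(roll)).
In Python, from workcell import * gives the robot as it stands.
- The arm moves only by the tool step_arm, never from a script. Its argument "steps" is a list of rows, each a list of 7 numbers: the turn, a rotation vector about the tool's x, y, z in degrees, then the shift along the tool's x, y, z in mm, then the opening, from 0 (shut) to 1 (fully open). In form: [[rx, ry, rz, x, y, z, hand], ...]. A call has exactly 8 rows; each row shifts and turns the commanded pose from where the row before left it, along the tool's axes as they then stand; what a row does not reach is not made up. A row lasts 1/8 s, in which the tool goes at most 62.5 mm and 10.7 degrees, less where a joint would pass 70% of its speed; a pose out of reach is approached as far as the arm can. A call is refused whole if a number of a shift passes 62.5 or a number of a turn 10.7, either way. A call with a gripper value outside its range is refused whole. The fingers move at their own pace and stop on an object; "force" is the grip in N (left out, the last holds). Time passes only in rows, so rows that do not move let the fingers close, or fill a call up. It gives the time, the measured TCP pose, the force, the opening and the grip force at its end, in the units of the state.
- state(): the state, without advancing time (a new reading comes with each control period).
- grab_frame(name): name is "scene" or "top" or "wrist"; returns a dict with "image" (384x512x3 uint8, blue, green, red), "fovy" (degrees; the focal length in pixels is half the picture's height over the tangent of half this angle, whatever the lens; pixels are square), "cx", "cy" (the principal point, pixels), "origin" and "rotation" of the camera in the world; the wrist camera has in their place "tool_from_camera" (4x4, takes a point from camera to tool coordinates, whose origin is the TCP and whose axes are the flange's). Camera axes: x right, y down, z forward; pixel columns grow to the right and rows downward; lengths in mm; the calibration is good to about 2 mm. A picture is of the moment at which its call begins: read the wrist's pose just before it. There is no depth.
- job_done(): hands the job in; it is judged then, once.
The state is a dict: "time_s": time; "qpos": joint angles; "qvel": joint speeds; "effort": joint torques, N m; "ee_pos": TCP position; "ee_rot": TCP orientation; "force": force on the tool from outside, world axes, zero at the start; "torque": the same for the moment, N m; "gripper_width": finger opening in mm; "gripper_force": force on a finger pad.
Only numpy, scipy, OpenCV 4.12 (cv2) and the standard library are available. Lean on these libraries where they do the work, as an engineer would, in place of code of your own. Each camera call takes 0.05 s, during which the arm holds its last target. There are 200 camera calls.

## Task

One bay of the three-bay toaster has a waffle standing in it: press the lever of that bay down past its first two notches to the third (a little above the bottom stop), so that the waffle sinks into the slot, and keep holding it there with the gripper; the program finishes while still holding the lever down. Leave the other two levers up and do not disturb the slot covers or the things around the toaster.

Things in the scene. Friction and masses are not known exactly. Their poses are not given: they have to be found in the camera images.
- toaster: steel three-bay counter toaster, 260 (x) x 300 (y) x 190 high, fixed; origin under its centre. Its own -x face is the front with three lever knobs, facing the robot (turned up to 0.3 rad); +y is its left. Slots 126 x 26 in the top run front to back at own x = 0, y = +90 (left), 0 (middle), -90 (right); those not in use have flat covers.
- waffle: square golden-brown rigid waffle 115 x 20 x 115 high with a square grid of pockets, 60 to 130 g, standing loose on edge in one of the three slots, which one varies, 30 mm of it above the toaster's top; origin at the centre of its lower edge, z up. It rests on that bay's carriage and sinks with that bay's lever.
- knob_left (a point): flat black knob of the left bay's lever, 40 (x) x 44 (y) x 14 thick, on a stem in front of the toaster; this point is the centre of its TOP face, at rest 180 mm above the counter and 40 mm out from the front face (toaster's own x = -170, y = 90); moves straight down with the lever. Clear space above it.
- knob_middle (a point): flat black knob of the middle bay's lever, 40 (x) x 44 (y) x 14 thick, on a stem in front of the toaster; this point is the centre of its TOP face, at rest 180 mm above the counter and 40 mm out from the front face (toaster's own x = -170, y = 0); moves straight down with the lever. Clear space above it.
- knob_right (a point): flat black knob of the right bay's lever, 40 (x) x 44 (y) x 14 thick, on a stem in front of the toaster; this point is the centre of its TOP face, at rest 180 mm above the counter and 40 mm out from the front face (toaster's own x = -170, y = -90); moves straight down with the lever. Clear space above it.
- lever_left (a joint): downward travel of the left bay's lever in m: 0 up at rest, notches at 0.014, 0.028 and 0.042 (third), bottom stop at 0.050. A spring always pushes it back up, also in a notch: about 6 N at the top rising to 10 N, and the notches add a ripple of +-3 N (resistance rises leaving a notch, eases on the way into the next).
- lever_middle (a joint): downward travel of the middle bay's lever in m: 0 up at rest, notches at 0.014, 0.028 and 0.042 (third), bottom stop at 0.050. A spring always pushes it back up, also in a notch: about 6 N at the top rising to 10 N, and the notches add a ripple of +-3 N (resistance rises leaving a notch, eases on the way into the next).
- lever_right (a joint): downward travel of the right bay's lever in m: 0 up at rest, notches at 0.014, 0.028 and 0.042 (third), bottom stop at 0.050. A spring always pushes it back up, also in a notch: about 6 N at the top rising to 10 N, and the notches add a ripple of +-3 N (resistance rises leaving a notch, eases on the way into the next).
- cover_a: flat aluminium slot cover 136 x 46 x 4 with a small round knob 16 across and 12 high, lying loose over a slot not in use; origin under its centre
- cover_b: second cover, the same
- plate: white plate, 150 across, 16 high, on the counter in front of the toaster; origin under its centre
- pitcher: steel mug-shaped pitcher, 80 across, 100 high, left of the toaster; origin under its centre
- cup: white paper cup, 84 across the rim, 110 high, right of the toaster; origin under its centre
- syrup: amber bottle 66 across, 200 high, left of the toaster; origin under its centre
- jar: jar 90 across, 100 high, right of the toaster; origin under its centre
- spatula: spatula 280 long with a wooden handle lying on the counter left of the toaster; origin under its middle
There are look-alikes about, which are no part of the job. Leave any black or green look-alike of the waffle alone.

How it is judged (in metres and radians):
At the end, for the whole second after the job is handed in: Fingers press the knob of the waffle's bay with over 2 N and hold that lever at the third notch (37 to 47 mm); the waffle stands sunk in that bay, top below the toaster's top; other levers up (under 5 mm); covers and bystanders within 20 mm of their start. Robot still holding (((y of waffle in the frame of toaster between 0.07 and 0.11 m and value of joint lever_left between 0.037 and 0.047 m and contact force between the fingers and lever_left above 2 N and value of joint each of lever_middle, lever_right below 0.005 m) or (y of waffle in the frame of toaster between -0.02 and 0.02 m and value of joint lever_middle between 0.037 and 0.047 m and contact force between the fingers and lever_middle above 2 N and value of joint each of lever_left, lever_right below 0.005 m) or (y of waffle in the frame of toaster between -0.11 and -0.07 m and value of joint lever_right between 0.037 and 0.047 m and contact force between the fingers and lever_right above 2 N and value of joint each of lever_left, lever_middle below 0.005 m)) and z of waffle in the frame of toaster between 0.05 and 0.071 m and x of waffle in the frame of toaster between -0.02 and 0.02 m and angle between waffle's own z axis and vertical below 0.3 rad and distance of each of cover_a, cover_b, plate, pitcher, cup, syrup, jar, spatula from where it was at the start of the episode below 0.02 m); the arm keeps its last pose, push and grip.
It fails at once if a lever of a bay without the waffle is pressed more than 8 mm ((not (y of waffle in the frame of toaster between 0.07 and 0.11 m) and value of joint lever_left above 0.008 m) or (not (y of waffle in the frame of toaster between -0.02 and 0.02 m) and value of joint lever_middle above 0.008 m) or (not (y of waffle in the frame of toaster between -0.11 and -0.07 m) and value of joint lever_right above 0.008 m)).
It fails at once if a cover or bystander is moved more than 30 mm (distance of any of cover_a, cover_b, plate, pitcher, cup, syrup, jar, spatula from where it was at the start of the episode above 0.03 m).
It also fails if it takes over 29 s, if anything falls off the work surface, if the arm or the gripper's body presses on something with over 40 N, if the wrist force passes 120 N, or if a joint passes its speed limit or range.

## Working session

There is one attempt and no reset: what is moved stays moved. The work goes in short steps, Python scripts to look and compute and a tool call to move; the robot and the scene stay as the last step left them, time stands still between calls to the robot, and variables do not carry over. Pictures are saved under pics/ and viewed, at most 10 in all, crops included, and the job is handed in when it is done.

Besides the shell and the picture viewer there is one more tool, called after "Request:" as name(argument=value, ...), one argument or row to a line, values as JSON. step_arm: Moves the arm, as the interface text tells. Its arguments: {"type":"object","properties":{"steps":{"type":"array","items":{"type":"array","items":{"type":"number"}}},"force":{"type":"number"}},"required":["steps"]}

```bash
mkdir -p pics
python3 - <<'E'
from workcell import *
import cv2,numpy as np
for n in("scene","top"):
    f=grab_frame(n); cv2.imwrite(f"pics/{n}1.png",f["image"])
    print(n,f["fovy"],f["cx"],f["cy"],f["origin"],np.round(f["rotation"],4).tolist())
s=state();print(s)
E
```

```text
scene 42.90899295386718 259.7773927955794 193.33755387845235 [1087.61269269  782.36872628 1273.80088017] [-142.0903, -0.0342, 145.6833]
top 50.14252701253665 250.41619083842954 195.84460561949018 [ 403.47662529   40.23936749 1484.99372366] [-172.6256, -0.1402, -88.8645]
{'time_s': 0.1, 'qpos': array([-7.56301968e+01,  1.83470766e+01,  8.97004010e+01, -6.23091630e-04,
        7.20437398e+01, -1.14659803e+00]), 'qvel': array([ 0.07361039, -0.15151758, -0.18422116,  0.00743224, -0.06856952,
        0.01604385]), 'effort': array([-4.93572898e-04, -4.13333416e+01, -2.32510346e+01,  7.28403521e-02,
        4.22492065e-02, -5.64371828e-05]), 'ee_pos': array([ 153.69716428, -553.59991529,  213.20671892]), 'ee_rot': array([-1.79908789e+02, -1.23299466e-03,  1.55165928e+01]), 'force': array([-0.87123625,  0.93107339, -0.18321444]), 'torque': array([0.01765965, 0.02378115, 0.01824416]), 'gripper_force': 0.0, 'gripper_width': 91.29693873883018}
```

View pics/scene1.png

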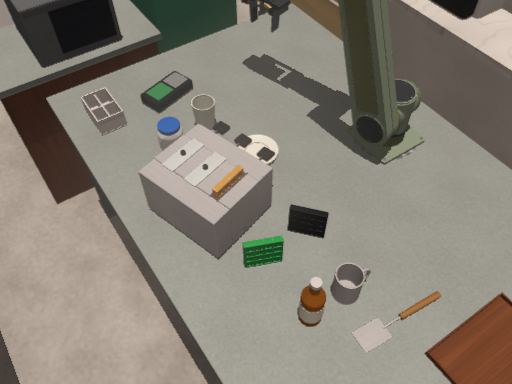

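View pics/top1.png

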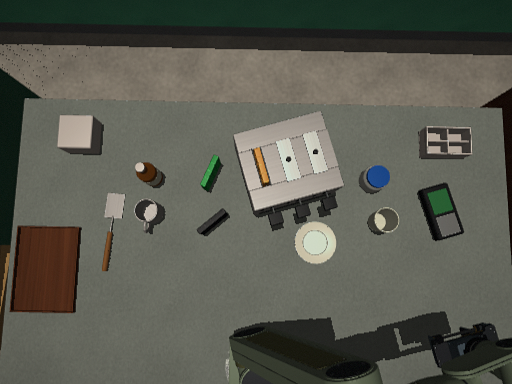

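Candidates for the waffle in the top view are the golden one in the left slot (261,166), the green look-alike (210,172), the black look-alike (213,222) and the brown board (46,268). By the description I choose the golden one, which is in the toaster's left bay. The knobs are at left (277,222), middle (302,213) and right (328,204). I'll check this in a crop and measure.

```bash
cat > h.py <<'E'
import cv2,numpy as np
from scipy.spatial.transform import Rotation as R
def ray(f,u,v,z):
    fl=f["image"].shape[0]/2/np.tan(np.radians(f["fovy"]/2))
    r=np.array(f["rotation"],float)
    M=r if r.shape==(3,3) else R.from_euler("xyz",r,degrees=True).as_matrix()
    o=np.array(f["origin"]); d=M@np.array([(u-f["cx"])/fl,(v-f["cy"])/fl,1])
    return o+d*(z-o[2])/d[2]
E
python3 - <<'E'
from workcell import *
from h import *
f=grab_frame("top");im=f["image"]
crop=im[100:265,200:360];cv2.imwrite("pics/crop.png",cv2.resize(crop,None,fx=3.5,fy=3.5,interpolation=cv2.INTER_CUBIC))
hsv=cv2.cvtColor(im,cv2.COLOR_BGR2HSV)
def blobs(m,z,name):
    n,l,st,c=cv2.connectedComponentsWithStats(m.astype(np.uint8))
    for i in range(1,n):
        x,y,w,h,a=st[i]
        if a>40 and 200<c[i][0]<350 and 100<c[i][1]<265:
            r=cv2.minAreaRect(np.argwhere(l==i)[:,::-1].astype(np.float32))
            print(name,np.round(c[i],1),a,np.round(ray(f,*r[0],z)),np.round(cv2.boxPoints(r),1).tolist())
blobs(hsv[...,2]<45,180,"dark")
blobs((hsv[...,0]>8)&(hsv[...,0]<25)&(hsv[...,1]>150),220,"gold")
for u,v in[(234,134),(322,113),(343,187),(253,211)]: print(np.round(ray(f,u,v,190)))
for p in [(277,220),(302,211),(328,202)]: print(np.round(ray(f,*p,180)))
E
```

```text
dark [213.4 176.3] 235 [637. 159. 180.] [[202.1999969482422, 188.5], [218.0, 158.0], [225.89999389648438, 162.10000610351562], [210.1999969482422, 192.60000610351562]]
dark [309.9 205.3] 758 [ 537. -146.  180.] [[273.0, 206.0], [337.8999938964844, 187.60000610351562], [344.20001220703125, 210.10000610351562], [279.29998779296875, 228.39999389648438]]
dark [268.5 217.4] 215 [506. -23. 180.] [[251.8000030517578, 212.3000030517578], [262.79998779296875, 199.8000030517578], [287.70001220703125, 221.60000610351562], [276.70001220703125, 234.1999969482422]]
dark [215.2 224. ] 214 [478. 151. 180.] [[199.89999389648438, 232.89999389648438], [224.10000610351562, 209.89999389648438], [229.89999389648438, 216.10000610351562], [205.8000030517578, 239.10000610351562]]
gold [260.9 166.1] 258 [660.   9. 220.] [[252.1999969482422, 149.10000610351562], [259.20001220703125, 147.10000610351562], [269.70001220703125, 184.10000610351562], [262.70001220703125, 186.10000610351562]]
[772.  98. 190.]
[ 849. -188.  190.]
[ 606. -255.  190.]
[523.  31. 190.]
[497. -46. 180.]
[ 527. -125.  180.]
[ 558. -208.  180.]
```

View pics/crop.png

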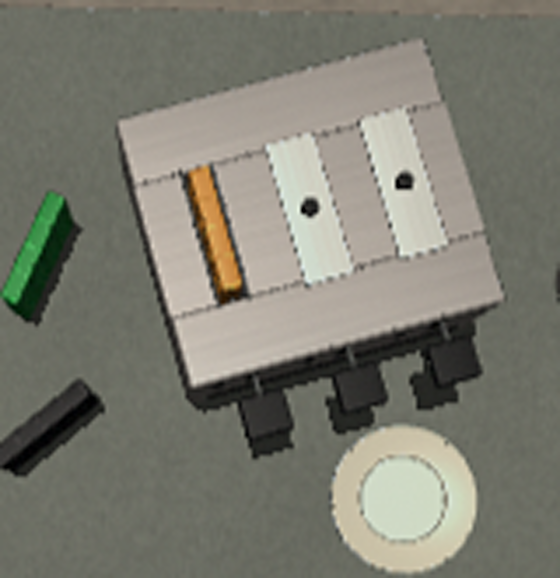

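The crop confirms it: the golden waffle stands in the left slot, crop (215,235), and the flat covers are on the middle and right slots. The left knob's top is near crop (266,414), which puts it at about world (501,-40), with the toaster turned about 15.5°. The tool yaw already matches that.

Request:
step_arm(
  steps=[
    [0,0,0,30,-25,-6,0],
    [0,0,0,30,-25,-6,0],
    [0,0,0,30,-25,-6,0],
    [0,0,0,30,-25,-6,0],
    [0,0,0,30,-25,-6,0],
    [0,0,0,30,-25,-6,0],
    [0,0,0,30,-25,-6,0],
    [0,0,0,30,-25,-6,0],
  ],
  force=20,
)

```text
time_s: 1.15
ee_pos: [332.0, -295.9, 262.0]
ee_rot: [-180.0, 0.0, 15.5]
force: [1.1, -0.7, -0.2]
gripper_width: 14.3
gripper_force: 0.0
```

Request:
step_arm(
  steps=[
    [0,0,0,29,-25,0,0],
    [0,0,0,29,-25,0,0],
    [0,0,0,29,-25,0,0],
    [0,0,0,29,-25,0,0],
    [0,0,0,29,-25,0,0],
    [0,0,0,29,-25,0,0],
    [0,0,0,29,-25,0,0],
    [0,0,0,0,0,0,0],
  ],
)

```text
time_s: 2.15
ee_pos: [481.2, -72.6, 261.4]
ee_rot: [-180.0, 0.0, 15.7]
force: [-0.3, -0.2, 0.1]
gripper_width: 0.6
gripper_force: 0.0
```

Run:
```python
from workcell import *
from h import *
s=state()
f=grab_frame("wrist");cv2.imwrite("pics/w1.png",f["image"])
T=np.eye(4);T[:3,:3]=R.from_euler("xyz",s["ee_rot"],degrees=True).as_matrix();T[:3,3]=s["ee_pos"]
W=T@np.array(f["tool_from_camera"]);g={k:f[k] for k in("image","fovy","cx","cy")};g["origin"]=W[:3,3];g["rotation"]=W[:3,:3]
import pickle;pickle.dump(g,open("w1.pkl","wb"))
print(s["time_s"],s["ee_pos"],s["ee_rot"],s["force"],s["gripper_width"])
g=grab_frame("top");cv2.imwrite("pics/top2.png",cv2.resize(g["image"][100:265,200:360],None,fx=3.5,fy=3.5,interpolation=cv2.INTER_CUBIC))
```

```text
2.15 [481.15324835 -72.55786005 261.43760166] [-1.79969694e+02  2.96653489e-02  1.57110692e+01] [-0.27378379 -0.185739    0.07466711] 0.567699266275001
```

View pics/w1.png

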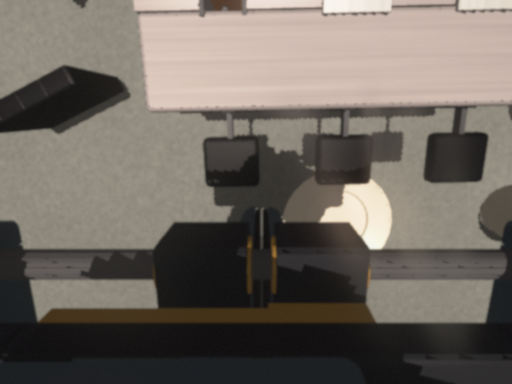

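The wrist view shows the left knob at (204–260, 137–187), centre (232,162). The middle knob is at (344,159) and the right one at (456,157). The shut fingers are well aligned with the toaster.

Run:
```python
from h import *
import pickle
g=pickle.load(open("w1.pkl","rb"));p=np.array([481.15,-72.56])
y=np.radians(15.7)
for u,v in[(232,162),(344,159),(456,157),(150,109)]:
    w=ray(g,u,v,180 if v>120 else 190);d=w[:2]-p
    print(np.round(w),"tool x,y",np.round([d@[np.cos(y),np.sin(y)],d@[np.sin(y),-np.cos(y)]],1))
```

```text
[501. -42. 180.] tool x,y [ 27.8 -24. ]
[ 528. -127.  180.] tool x,y [30.2 64.6]
[ 553. -211.  180.] tool x,y [ 31.8 153. ]
[525.  25. 190.] tool x,y [ 68.5 -82.2]
```

Request:
step_arm(
  steps=[
    [0,0,0,14,-12,0,0],
    [0,0,0,13,-12,0,0],
    [0,0,0,0,0,15,0],
    [0,0,0,0,0,15,0],
    [0,0,0,0,0,15,0],
    [0,0,0,0,0,15,0],
    [0,0,0,0,0,8,0],
    [0,0,0,0,0,4,0],
  ],
)

```text
time_s: 3.25
ee_pos: [499.9, -44.0, 189.4]
ee_rot: [-180.0, 0.0, 15.5]
force: [-0.3, 0.4, 0.0]
gripper_width: 0.6
gripper_force: 0.0
```

Request:
step_arm(
  steps=[
    [0,0,0,0,0,3,0],
    [0,0,0,0,0,3,0],
    [0,0,0,0,0,3,0],
    [0,0,0,0,0,3,0],
    [0,0,0,0,0,3,0],
    [0,0,0,0,0,3,0],
    [0,0,0,0,0,3,0],
    [0,0,0,0,0,0,0],
  ],
)

```text
time_s: 4.25
ee_pos: [500.1, -43.9, 173.9]
ee_rot: [179.9, -0.2, 15.5]
force: [-7.9, 1.3, 23.9]
gripper_width: 0.4
gripper_force: 11.8
```

23.9 N is more than this lever should give, so I'll look before pressing further.

Run:
```python
from workcell import *
from h import *
f=grab_frame("wrist");g=grab_frame("scene")
a=f["image"][60:330,100:420];b=cv2.resize(g["image"][110:260,130:330],(427,320),interpolation=cv2.INTER_CUBIC)
cv2.imwrite("pics/c2.png",np.hstack([cv2.resize(a,(373,320)),b]))
s=state();print(s["time_s"],s["ee_pos"],s["force"],s["torque"],s["gripper_force"])
```

```text
4.35 [500.13036562 -43.92708608 173.14247201] [-6.08028113 -0.21219474 19.98953908] [ 0.08215026  1.2983931  -0.00502486] 9.973959942144575
```

View pics/c2.png

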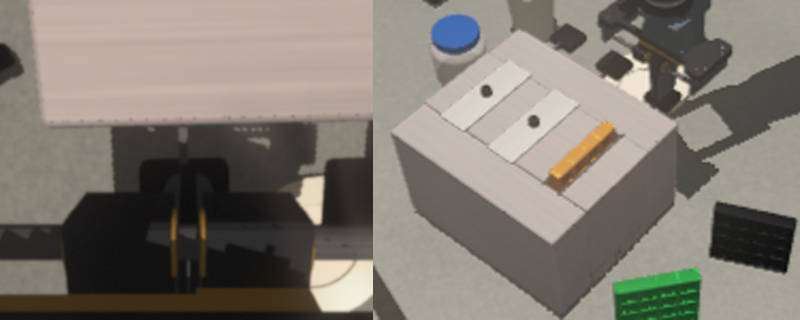

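The fingers are on the left knob's centre, nothing else is touched, and the force is dropping as the lever follows. That looks like damping, so I'll press slowly.

Request:
step_arm(
  steps=[
    [0,0,0,0,0,0,0],
    [0,0,0,0,0,0,0],
    [0,0,0,0,0,1,0],
    [0,0,0,0,0,1,0],
    [0,0,0,0,0,1,0],
    [0,0,0,0,0,1,0],
    [0,0,0,0,0,1,0],
    [0,0,0,0,0,1,0],
  ],
)

```text
time_s: 5.35
ee_pos: [500.1, -43.9, 166.2]
ee_rot: [179.9, -0.1, 15.5]
force: [-5.3, 0.5, 20.6]
gripper_width: 0.4
gripper_force: 9.9
```

Request:
step_arm(
  steps=[
    [0,0,0,0,0,1.5,0],
    [0,0,0,0,0,1.5,0],
    [0,0,0,0,0,1.5,0],
    [0,0,0,0,0,1.5,0],
    [0,0,0,0,0,1.5,0],
    [0,0,0,0,0,1.5,0],
    [0,0,0,0,0,0.5,0],
    [0,0,0,0,0,0.5,0],
  ],
)

```text
time_s: 6.35
ee_pos: [500.1, -43.9, 156.8]
ee_rot: [179.9, -0.2, 15.5]
force: [-6.7, 0.3, 20.9]
gripper_width: 0.4
gripper_force: 10.3
```

Request:
step_arm(
  steps=[
    [0,0,0,0,0,1.5,0],
    [0,0,0,0,0,1.5,0],
    [0,0,0,0,0,1.5,0],
    [0,0,0,0,0,1.5,0],
    [0,0,0,0,0,1.5,0],
    [0,0,0,0,0,1.5,0],
    [0,0,0,0,0,1.5,0],
    [0,0,0,0,0,1.5,0],
  ],
)

```text
time_s: 7.35
ee_pos: [500.2, -44.0, 146.2]
ee_rot: [179.9, -0.2, 15.5]
force: [-9.9, 1.4, 33.1]
gripper_width: 0.7
gripper_force: 16.3
```

Request:
step_arm(
  steps=[
    [0,0,0,0,0,1,0],
    [0,0,0,0,0,0.5,0],
    [0,0,0,0,0,0,0],
    [0,0,0,0,0,0,0],
    [0,0,0,0,0,0,0],
    [0,0,0,0,0,0,0],
    [0,0,0,0,0,0,0],
    [0,0,0,0,0,0,0],
  ],
)

```text
time_s: 8.35
ee_pos: [500.1, -43.9, 141.0]
ee_rot: [180.0, -0.1, 15.5]
force: [-2.9, 0.4, 8.8]
gripper_width: 0.6
gripper_force: 4.2
```

Request:
step_arm(
  steps=[
    [0,0,0,0,0,1,0],
    [0,0,0,0,0,1,0],
    [0,0,0,0,0,0,0],
    [0,0,0,0,0,0,0],
    [0,0,0,0,0,0,0],
    [0,0,0,0,0,0,0],
    [0,0,0,0,0,0,0],
    [0,0,0,0,0,0,0],
  ],
)

```text
time_s: 9.35
ee_pos: [500.1, -43.9, 138.9]
ee_rot: [180.0, -0.1, 15.5]
force: [-2.7, 0.6, 8.2]
gripper_width: 0.5
gripper_force: 4.3
```

Request:
step_arm(
  steps=[
    [0,0,0,0,0,0,0],
    [0,0,0,0,0,0,0],
    [0,0,0,0,0,0,0],
    [0,0,0,0,0,0,0],
    [0,0,0,0,0,0,0],
    [0,0,0,0,0,0,0],
    [0,0,0,0,0,0,0],
    [0,0,0,0,0,0,0],
  ],
)

```text
time_s: 10.35
ee_pos: [500.1, -43.9, 138.7]
ee_rot: [180.0, -0.1, 15.5]
force: [-2.3, 0.8, 8.4]
gripper_width: 0.8
gripper_force: 4.0
```

Run:
```python
from workcell import *
from h import *
g=grab_frame("scene");t=grab_frame("top")
b=cv2.resize(g["image"][110:260,130:330],(427,320),interpolation=cv2.INTER_CUBIC)
a=cv2.resize(t["image"][100:265,190:360],(330,320),interpolation=cv2.INTER_CUBIC)
cv2.imwrite("pics/c3.png",np.hstack([a,b]))
s=state();print(s["time_s"],s["ee_pos"],s["force"])
```

```text
10.45 [500.12717146 -43.90082525 138.73932353] [-1.78216545  0.29647669  8.45210563]
```

View pics/c3.png

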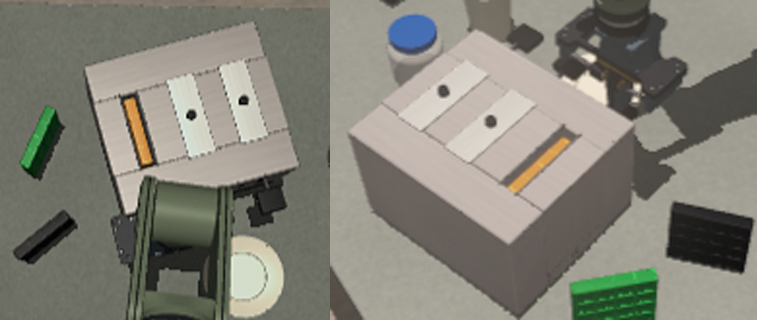

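The waffle is sunk in the left slot (right panel, 540,165), the covers and plate look unmoved, and the lever is down about 41 mm with a steady 8 N. Handing in.

```bash
python3 -c "
from workcell import *
print(job_done())"
```

```text
the job is handed in; nothing more can be done
None
```

I handed in the job with the gripper holding the left bay's lever down about 41 mm (third notch) at about 8 N and the waffle sunk in its slot; the script gave no verdict.

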